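# Take the square mount from the desiccator to the microscope

## Robot

A 6-joint arm with a two-finger parallel gripper is mounted at the origin on the work surface. World frame = base frame: x ahead of the robot, y to its left, z up, the work surface at z = 0. Lengths are in m, angles in rad, forces in N, time in s.
With the tool pointing down it reaches from about 0.275 to 0.825 m from the base axis. Payload 4.9 kg.
Tool frame: the origin (TCP) lies at the very end of the fingers, on their centre line; the grasp point (between the pads) lies 19 mm behind it; z points along the fingers, y is the direction in which the jaws open and shut (so a half turn about z gives the same grasp; the last joint's range is limited). The gripper opens to 85 mm and grips with 20 to 120 N. Pads are 22 mm wide; open, the fingers measure 114 mm over their backs; the gripper's body (76 mm by 85 mm) begins 54 mm behind the grasp point. The pads swing forward as they close: fully open they stand 13 mm farther back than shut.
Start: joints at [-1.436, 0.326, -0.193, 1.052, 0, 1.437], TCP at [0.146, -0.53, 0.205] pointing down, gripper open.
Joint ranges: [-2.65, 2.65], [-0.97, 1.79], [-1.3, 1.35], [-1.93, 2.1], [-1.47, 1.37], [-3.14, 3.14]. Speed limits (rad/s): [2.57, 2.57, 3.14, 3.14, 3.14, 3.14].

## Interface

Orientations are given as a 3x3 rotation matrix whose columns are the frame's x, y, z axes.
In Python, from workcell import robot gives the robot as it stands.
- The arm moves only by the tool servo_tool, never from a script. Its argument "series" is a list of rows, each a list of 3 entries, a list of its own where there are three numbers: the shift along the world's x, y, z in cm, then the turn about the world's z in degrees, then the closure, from 0 (fully open) to 1 (shut). A call has 1 to 12 rows; each row is the pose to reach, as a shift and turn from the pose commanded when the call began; what a row does not reach only later rows make up. A row lasts 1/12 s, in which the tool goes at most 41.7 mm and 7.16 degrees, less where a joint would pass 70% of its speed; a pose out of reach is approached as far as the arm can. A call with a gripper value outside its range is refused whole. The fingers move at their own pace and stop on an object; "squeeze" is the grip in N (left out, the last holds). Time passes only in rows, so rows that repeat a pose let the fingers close. It gives the time, the measured TCP pose, the force and the opening at its end, in the units of the state.
- robot.get_obs(): the state, without advancing time (a new reading comes with each control period).
- robot.read_camera(name): name is "side" or "top" or "wrist"; returns (picture, depth): 400x640x3 uint8, red, green, blue; 400x640 float32, m along the optical axis (not along the pixel's ray), 0 where there is no reading.
- robot.camera_params(name): a dict with "vfov" (degrees; the focal length in pixels is half the picture's height over the tangent of half this angle, whatever the lens; pixels are square), "cx", "cy" (the principal point, pixels), "R" (3x3) and "t" (3): a world point X has camera coordinates R X + t; the wrist camera has in their place "mount" (4x4, takes a point from camera to tool coordinates, whose origin is the TCP and whose axes are the flange's). Camera axes: x right, y down, z forward; pixel columns grow to the right and rows downward; lengths in m; the calibration is good to about 2 mm. A picture is of the moment at which its call begins: read the wrist's pose just before it. camera_params takes no time and is no camera call.
- robot.close_job(): hands the job in, once; it reports no verdict.
Trained networks look in the newest picture that a camera, given by its name, has taken for a name from the list of things; names that differ only in an ending like _2 or _b are one class to them, and where a whole thing is asked for, a point or a joint stands for the part that bears it (a point fixed in the world has none). Each returns a list of dicts, best first, with "conf" (0 to 1); they miss things now and then, are a little off and sometimes report something else, mostly with a low value. They report only what shows in the picture. A call takes as long as a camera call.
- robot.regions_of(camera, query): "mask" (400x640 bool, what is visible of it) and "box" ([centre column, centre row, width, height] in pixels, round what is visible of it).
The state is a dict: "t": time; "joint_pos": joint angles; "qd": joint speeds; "effort": joint torques, N m; "position": TCP position; "tool_rot": TCP orientation; "force": force on the tool from outside, world axes, zero at the start; "ft_torque": the same for the moment, N m; "opening": finger opening in m.
Only numpy, scipy, OpenCV 4.12 (cv2) and the standard library are available. Lean on these libraries where they do the work, as an engineer would, in place of code of your own. Each camera call takes 0.05 s, during which the arm holds its last target. There are 200 camera calls.

## Task

Lift the lid off the desiccator by its knob and set it aside, knob up, on the bench; then take out the one square specimen mount and set it down gently, polished face still up, on the middle of the microscope's pulled-out stage. Put the lid back squarely on the desiccator and slide the stage fully home so that the mount sits under the objective. Do not drop anything, and leave the round mounts, the jar and the steel test block where they are.

Things in the scene. Friction and masses are not known exactly. Their poses are not given: they have to be found in the camera images.
- desiccator: White round desiccator base, fixed to the bench: 160 mm across, flat flange 184 mm across with a 152 mm opening; the flange's top (the rim the lid rests on) is 112 mm above the bench. A white pierced plate inside, its top 12 mm below the rim, carries three mounts about 36 mm from its centre. Origin: centre of the underside, on the bench; z up. The bench to its left (+y) is clear.
- lid: Loose clear-plastic domed lid, about 0.4 kg, at first on the desiccator's rim, flat on flat with no locating lip. Flange 184 mm across, 9 mm thick; dome 160 mm across with a flat top 58 mm above the flange's underside, black knob on it, 98 mm high in all; hollow, 152 mm inside. Origin: centre of the flange's underside; z up through the knob.
- lid_knob (a point): Middle of the lid's black knob, 85 mm above the underside of the lid's flange. The knob's head is a round button 33 mm across, from 70 to 98 mm above that underside, its edges rounded; below it a 22 mm neck stands on the dome's flat top at 58 mm.
- specimen: The square mount: black moulded block 32 x 32 mm, 28 mm high, about 70 g, a small bright square of polished steel in its top face. Origin: centre of its underside; z up (polished face), x and y square to its sides. Starts on the desiccator's plate under the lid, its top 16 mm above the rim, in one of three places among the round mounts.
- mount_a: Round mount, black, 30 mm across and 28 mm high, about 55 g, on the desiccator's plate; to be left there. Origin: centre of its underside.
- mount_b: Second round mount, the same as the other; to be left there. Origin: centre of its underside.
- scope: White microscope fixed to the bench. Origin: on the bench under the optical axis; z up, front to its -x. Base 200 mm wide, x -60 to 200, 45 high. Column x 135 to 195, 90 wide. Optical arm 76 wide, x -40 to 195, from 265 up; below it the nosepiece (68 across, from 250 up), a 26 mm objective, others leaning back; camera on top to 420. Slide rail 60 wide, y -90 to 160, top 119 above the bench.
- stage (a joint): Microscope stage, a flat black plate on a slide: metres pulled out from its home stop towards the microscope's +y (0 = fully home; starts 0.125 to 0.155 out, for loading). Stays where left; about 2 N moves it. Plate 130 mm along the microscope's x; along y from 75 mm inside to 110 mm outside of stage_spot; 12 mm thick, top 134 mm above the bench.
- stage_spot (a point): Centre of the bright 60 mm disc in the stage's top face, level with that face, 134 mm above the bench; moves with the stage and lies right under the objective when the stage is home. Axes as the microscope's.
- stage_tab (a point): Thumb tab for pushing the stage home: upright steel plate at the stage's outer end, 50 mm long along the microscope's x, 8 mm thick, top 155 mm above the bench and 21 mm above the stage. The point: middle of the top edge of its outer face (which faces the microscope's +y), 110 mm from stage_spot. Pushed towards the microscope's -y it drives the stage home. Axes as the microscope's.
- objective (a point): Tip of the microscope's objective on the optical axis, 184 mm above the bench, 50 mm above the stage's top. Axes as the microscope's.
- block: Round steel hardness test block, 60 mm across, 14 mm high, 0.3 kg, loose on the bench; leave it alone. Origin: centre of its underside.
- jar: Amber glass jar with a white cap, 52 mm across, 60 mm high, loose on the bench; leave it alone. Origin: centre of its underside.

How it is judged:
On the way, in this order (a step that is already met when the one before it is completed fails the run):
1. the lid lies on the bench, knob up, let go and at rest (height (world z) of lid below 0.008 m and angle between lid's own z axis and vertical below 0.08 rad and linear speed of lid below 0.03 m/s and contact force between the fingers and lid below 0.3 N), for 0.2 s.
2. the square mount stands on the stage, polished face up, let go and at rest (z of specimen in the frame of stage_spot between -0.004 and 0.004 m and horizontal distance between specimen and stage_spot below 0.03 m and angle between specimen's own z axis and vertical below 0.06 rad and linear speed of specimen below 0.03 m/s and contact force between the fingers and specimen below 0.3 N), for 0.2 s.
At the end, for the whole second after the job is handed in: Stage within 4 mm of its home stop; square mount flat on it, polished face up, within 9 mm of the optical axis; lid flat on the desiccator's rim, centred within 9 mm; all let go and at rest; round mounts within 12 mm, jar and test block within 20 mm of where they started (value of joint stage below 0.004 m and horizontal distance between specimen and objective below 0.009 m and z of specimen in the frame of stage_spot between -0.004 and 0.004 m and angle between specimen's own z axis and vertical below 0.06 rad and linear speed of each of specimen, lid below 0.02 m/s and horizontal distance between lid and desiccator below 0.009 m and z of lid in the frame of desiccator between 0.108 and 0.116 m and angle between lid's own z axis and vertical below 0.04 rad and distance of each of mount_a, mount_b from where it was at the start of the episode below 0.012 m and distance of each of jar, block from where it was at the start of the episode below 0.02 m); the robot touches nothing.
It fails at once if the lid is dropped (falls freely faster than 0.6 m/s) (linear speed of lid above 0.6 m/s and contact force between the fingers and lid below 0.2 N).
It fails at once if the square mount is dropped (falls freely faster than 0.6 m/s) (linear speed of specimen above 0.6 m/s and contact force between the fingers and specimen below 0.2 N).
It fails at once if a round mount is shifted by more than 20 mm or knocked over (distance of any of mount_a, mount_b from where it was at the start of the episode above 0.02 m or angle between any of mount_a, mount_b's own z axis and vertical above 0.5 rad).
It fails at once if the jar or the test block is shifted by more than 30 mm (distance of any of jar, block from where it was at the start of the episode above 0.03 m).
It also fails if it takes over 72 s, if anything falls off the work surface, if the arm or the gripper's body presses on something with over 40 N, if the wrist force passes 120 N, or if a joint passes its speed limit or range.

## Working session

There is one attempt and no reset: what is moved stays moved. The work goes in short steps, Python scripts to look and compute and a tool call to move; the robot and the scene stay as the last step left them, time stands still between calls to the robot, and variables do not carry over. Pictures are saved under pics/ and viewed, about 8 in all and at most 12, crops included, and the job is handed in when it is done.

Besides the shell and the picture viewer there is one more tool, called after "Request:" as name([rows], argument=value, ...), one row to a line, values as JSON. servo_tool: Moves the arm, as the interface text tells. Its arguments: {"type":"object","properties":{"series":{"type":"array","items":{"type":"array"}},"squeeze":{"type":"number"}},"required":["series"]}

```bash
mkdir -p pics; ls; cat > h.py <<'E'
import numpy as np, cv2
from workcell import robot
def K(c):
    p=robot.camera_params(c); f=200/np.tan(np.radians(p["vfov"])/2); return p,f
def cam_pose(c,obs=None):
    p,f=K(c)
    if c!="wrist":
        R=np.array(p["R"]);t=np.array(p["t"]); return R.T,-R.T@t,f,p
    M=np.array(p["mount"]); Rt=np.array(obs["tool_rot"]);
    return Rt@M[:3,:3], Rt@M[:3,3]+np.array(obs["position"]),f,p
def cloud(c,d,obs=None):
    R,o,f,p=cam_pose(c,obs); v,u=np.mgrid[:400,:640]
    P=np.stack([(u-p["cx"])/f*d,(v-p["cy"])/f*d,d],-1)
    return P@R.T+o
def ray_z(c,u,v,z,obs=None):
    R,o,f,p=cam_pose(c,obs); r=R@np.array([(u-p["cx"])/f,(v-p["cy"])/f,1]); return o+r*(z-o[2])/r[2]
def save(n,im): cv2.imwrite("pics/"+n,cv2.cvtColor(im,cv2.COLOR_RGB2BGR))
E
python3 - <<'E'
from h import *
np.set_printoptions(precision=3,suppress=True)
o=robot.get_obs(); print(o["t"],o["position"],o["tool_rot"],o["opening"],o["force"])
ims=[]
for c in ["top","side"]:
    im,d=robot.read_camera(c); ims.append(im); P=cloud(c,d)
    R,oo,f,p=cam_pose(c); print(c,oo,f,p["cx"],p["cy"]); print(R)
    for q in ["desiccator","lid","lid_knob","specimen","scope","stage","stage_spot","stage_tab","block","jar"]:
        for r in robot.regions_of(c,q)[:2]:
            m=r["mask"]&(d>0); X=P[m]
            print(q,round(r["conf"],2),np.round(r["box"]),m.sum(), np.median(X,0) if len(X) else'', np.percentile(X,[2,98],axis=0).ravel() if len(X) else '')
save("a.png",np.vstack(ims)[:, :])
save("top.png",ims[0]);save("side.png",ims[1])
print(robot.camera_params("wrist"))
E
```

```text
pics
0.0 [ 0.146 -0.53   0.204] [[ 0.964  0.266 -0.   ]
 [ 0.266 -0.964  0.002]
 [ 0.    -0.002 -1.   ]] 0.08541420452828519 [-0.745 -0.997  0.375]
top [ 0.475 -0.035  1.03 ] 431.98313204087117 319.3146967872153 195.35113081364432
[[ 0.024 -0.995  0.1  ]
 [-1.    -0.022  0.014]
 [-0.011 -0.101 -0.995]]
lid 0.92 [237. 224.  85.  89.] 5733 [0.501 0.141 0.159] [0.423 0.069 0.118 0.583 0.229 0.208]
lid_knob 0.8 [237. 222.  85.  83.] 5997 [0.501 0.141 0.158] [0.421 0.069 0.116 0.586 0.233 0.208]
scope 0.64 [464. 207. 237. 172.] 19264 [ 0.526 -0.218  0.134] [ 0.393 -0.438  0.039  0.705 -0.107  0.419]
stage 0.92 [389. 169.  88.  98.] 5520 [ 0.627 -0.164  0.133] [ 0.536 -0.239  0.128  0.719 -0.092  0.144]
stage_spot 0.59 [467. 203. 235. 171.] 19260 [ 0.526 -0.219  0.134] [ 0.393 -0.439  0.039  0.705 -0.107  0.419]
stage_spot 0.57 [390. 167.  83. 102.] 5495 [ 0.626 -0.164  0.133] [ 0.536 -0.237  0.129  0.717 -0.092  0.142]
stage_tab 0.6 [388. 170.  84.  98.] 5565 [ 0.627 -0.165  0.133] [ 0.536 -0.242  0.127  0.719 -0.092  0.144]
block 0.87 [316. 268.  22.  28.] 503 [ 0.407 -0.02   0.013] [ 0.
[... 1061 characters left out ...]
.541 -0.246  0.126  0.724 -0.097  0.147]
stage_tab 0.86 [301. 262. 105.  77.] 5094 [ 0.635 -0.175  0.132] [ 0.54  -0.246  0.123  0.724 -0.094  0.146]
block 0.67 [269. 213.  23.  17.] 357 [ 0.412 -0.025  0.011] [ 0.382 -0.051  0.002  0.437  0.005  0.015]
jar 0.93 [421. 226.  22.  30.] 527 [0.758 0.12  0.046] [0.734 0.109 0.006 0.779 0.153 0.061]
jar 0.65 [338. 192.  66.  38.] 1180 [0.547 0.087 0.063] [ 0.46   0.06  -0.001  0.594  0.166  0.11 ]
{'vfov': 64.37860001636123, 'cx': 322.2879653796138, 'cy': 198.81367623630177, 'mount': array([[-0.002, -0.961, -0.276,  0.071],
       [ 1.   , -0.002,  0.   , -0.001],
       [-0.001, -0.276,  0.961, -0.168],
       [ 0.   ,  0.   ,  0.   ,  1.   ]])}
```

View pics/top.png

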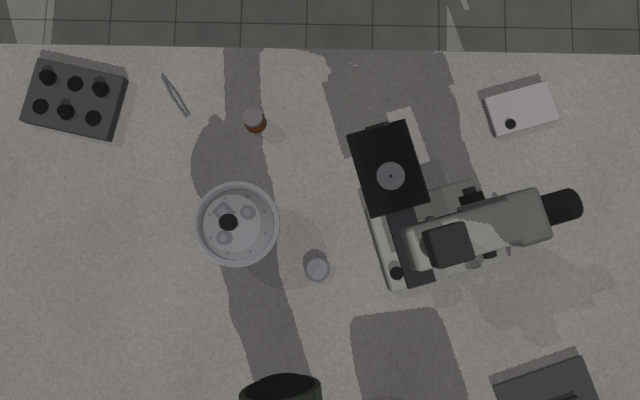

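View pics/side.png

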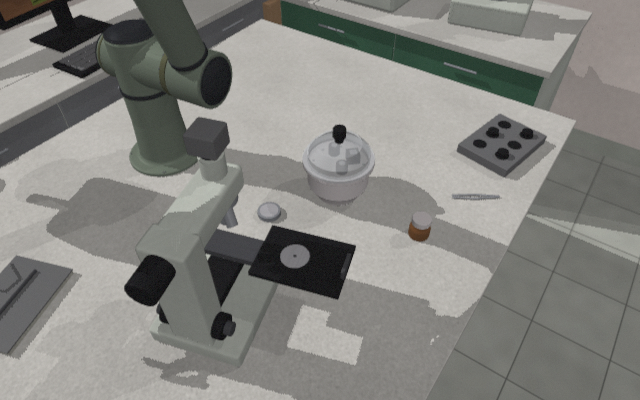

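```bash
python3 - <<'E'
from h import *
np.set_printoptions(precision=4,suppress=True)
for c in ["top","side"]:
    im,d=robot.read_camera(c); P=cloud(c,d)
    near=(abs(P[...,0]-.5)<.13)&(abs(P[...,1]-.145)<.13)
    # knob top
    k=near&(P[...,2]>.203)&(P[...,2]<.216); X=P[k]; 
    if len(X): 
        (x,y),r=cv2.minEnclosingCircle(X[:,:2].astype(np.float32)); print(c,"knob",len(X),X.mean(0),x,y,r, X[:,2].max())
    k=near&(P[...,2]>.110)&(P[...,2]<.126); X=P[k]
    (x,y),r=cv2.minEnclosingCircle(X[:,:2].astype(np.float32)); print("flange",len(X),x,y,r)
    # stage: plate level and rim
    s=(P[...,2]>.128)&(P[...,2]<.139)&(P[...,0]>.5)&(P[...,1]<-.08)&(P[...,1]>-.27)&(im.mean(-1)<110)
    rect=cv2.minAreaRect(P[s][:,:2].astype(np.float32)); print("stage",s.sum(),np.median(P[s][:,2]),rect); print(cv2.boxPoints(rect))
    b=(P[...,2]>.128)&(P[...,2]<.139)&(P[...,0]>.5)&(P[...,1]<-.08)&(P[...,1]>-.27)&(im.mean(-1)>140)
    n,l,st,ce=cv2.connectedComponentsWithStats(b.astype(np.uint8))
    for i in range(1,n):
        if st[i,4]>80:
            X=P[l==i]; (x,y),r=cv2.minEnclosingCircle(X[:,:2].astype(np.float32)); print("bright",st[i],X.mean(0),x,y,r)
    tb=(P[...,2]>.150)&(P[...,2]<.159)&(P[...,0]>.5)&(P[...,1]<-.06)&(P[...,1]>-.2); 
    if tb.sum()>5: print("tab",tb.sum(),P[tb].mean(0),cv2.minAreaRect(P[tb][:,:2].astype(np.float32)))
E
```

```text
top knob 230 [0.5034 0.1504 0.2085] 0.5037983059883118 0.15084496140480042 0.0164685919880867 0.21361954964094954
flange 1214 0.5029860734939575 0.15133868157863617 0.09216836839914322
stage 5307 0.13265338190839215 ((0.6271343231201172, -0.16589893400669098), (0.1847987323999405, 0.13056398928165436), 17.226314544677734)
[[ 0.5195 -0.1309]
 [ 0.5582 -0.2556]
 [ 0.7347 -0.2009]
 [ 0.6961 -0.0762]]
tab 93 [ 0.711  -0.1391  0.1536] ((0.7110971808433533, -0.13902147114276886), (0.008196971379220486, 0.0490063838660717), 16.51723861694336)
side knob 100 [0.5075 0.1461 0.2073] 0.5069337487220764 0.14707230031490326 0.017471715807914734 0.2105666144351256
flange 725 0.5074421167373657 0.14638125896453857 0.09181968867778778
stage 4259 0.13217760995085903 ((0.6294131278991699, -0.16855484247207642), (0.18602438271045685, 0.13245674967765808), 17.175777435302734)
[[ 0.521  -0.1327]
 [ 0.5601 -0.2593]
 [ 0.7378 -0.2044]
 [ 0.6987 -0.0778]]
tab 90 [ 0.7149 -0.1437  0.1531] ((0.7146239280700684, -0.14312154054641724), (0.008420991711318493, 0.05075503885746002), 17.877527236938477)
```

Request:
servo_tool([
  [[13,28,12.5],90,0],
  [[13,28,12.5],90,0],
  [[13,28,12.5],90,0],
  [[13,28,12.5],90,0],
  [[13,28,12.5],90,0],
  [[13,28,12.5],90,0],
  [[13,28,12.5],90,0],
  [[13,28,12.5],90,0],
  [[36,68,12.5],90,0],
  [[36,68,12.5],90,0],
  [[36,68,12.5],90,0],
  [[36,68,12.5],90,0],
])

```text
t: 2.2
position: [0.3597, -0.1039, 0.3304]
tool_rot: [[-0.202, 0.979, 0.002], [0.979, 0.202, -0.001], [-0.001, 0.001, -1.0]]
force: [1.0, -1.2, 0.1]
opening: 0.0854
```

Request:
servo_tool([
  [[13.5,24,0],5,0],
  [[13.5,24,0],5,0],
  [[13.5,24,0],5,0],
  [[13.5,24,0],5,0],
  [[13.5,24,0],5,0],
  [[13.5,24,0],5,0],
  [[13.5,24,0],5,0],
  [[13.5,24,0],5,0],
  [[13.5,24,0],5,0],
  [[13.5,24,0],5,0],
])

```text
t: 3.03
position: [0.4937, 0.1339, 0.3297]
tool_rot: [[-0.282, 0.96, -0.001], [0.96, 0.282, -0.001], [-0.0, -0.001, -1.0]]
force: [-0.3, 0.6, -0.0]
opening: 0.0851
```

```bash
cat > w.py <<'E'
from h import *
import sys
np.set_printoptions(precision=4,suppress=True)
o=robot.get_obs(); im,d=robot.read_camera("wrist"); P=cloud("wrist",d,o)
print(o["t"],o["position"],np.degrees(np.arctan2(o["tool_rot"][1][0],o["tool_rot"][0][0])),o["opening"],o["force"],np.array(o["joint_pos"]))
E
python3 - <<'E'
from w import *
near=(abs(P[...,0]-.5)<.13)&(abs(P[...,1]-.145)<.13)
for lo,hi in [(.205,.216),(.11,.126)]:
    X=P[near&(P[...,2]>lo)&(P[...,2]<hi)]; print(len(X),X.mean(0),np.median(X[:,2]),cv2.minEnclosingCircle(X[:,:2].astype(np.float32)),X.min(0),X.max(0))
save("w1.png",im)
E
```

```text
3.0333 [0.4937 0.1339 0.3297] 106.35290662734972 0.08507566110544769 [-0.3144  0.5796 -0.0157] [ 0.1208  0.2026 -0.0418  1.3273 -0.0004  1.4062]
924 [0.5053 0.1531 0.2088] 0.2088822390689909 ((0.5055464506149292, 0.15253949165344238), 0.016371702775359154) [0.4896 0.137  0.205 ] [0.5215 0.1686 0.2115]
3064 [0.4936 0.1756 0.1199] 0.12001611228075179 ((0.5050904750823975, 0.1531289666891098), 0.09238686412572861) [0.4144 0.0615 0.11  ] [0.5969 0.2453 0.1228]
```

View pics/w1.png

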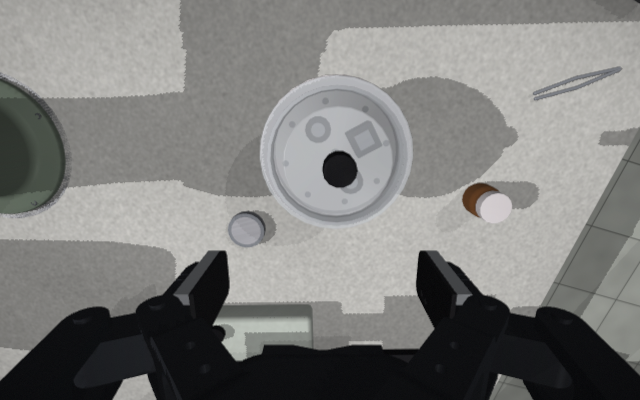

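Request:
servo_tool([
  [[1.1,1.8,-3],0,0],
  [[1.1,1.8,-7],0,0],
  [[1.1,1.8,-11],0,0],
  [[1.1,1.8,-13.5],0,0],
  [[1.1,1.8,-15.2],0,0],
  [[1.1,1.8,-15.2],0,0],
  [[1.1,1.8,-15.2],0,0],
])

```text
t: 3.67
position: [0.5045, 0.151, 0.178]
tool_rot: [[-0.28, 0.96, -0.001], [0.96, 0.28, -0.0], [0.0, -0.001, -1.0]]
force: [0.5, 0.3, -0.2]
opening: 0.0851
```

Request:
servo_tool([
  [[0,0,0],0,1],
  [[0,0,0],0,1],
  [[0,0,0],0,1],
  [[0,0,0],0,1],
  [[0,0,0],0,1],
  [[0,0,0],0,1],
  [[0,0,0],0,1],
  [[0,0,0],0,1],
  [[0,0,0],0,1],
  [[0,0,0],0,1],
], squeeze=60)

```text
t: 4.5
position: [0.5056, 0.1522, 0.1793]
tool_rot: [[-0.281, 0.96, 0.002], [0.96, 0.281, -0.0], [-0.001, 0.002, -1.0]]
force: [-1.6, 0.1, 7.5]
opening: 0.0289
```

Request:
servo_tool([
  [[0,0,0],0,0.4],
  [[0,0,0],0,0.4],
  [[0,0,0],0,0.4],
  [[0,0,0],0,0.4],
  [[0,0,-0.55],0,0.4],
  [[0,0,-0.55],0,0.4],
  [[0,0,-0.55],0,0.4],
])

```text
t: 5.08
position: [0.5047, 0.1521, 0.1718]
tool_rot: [[-0.281, 0.96, -0.001], [0.96, 0.281, -0.0], [0.0, -0.001, -1.0]]
force: [-0.2, 0.5, 0.1]
opening: 0.0511
```

Request:
servo_tool([
  [[0,0,0],0,1],
  [[0,0,0],0,1],
  [[0,0,0],0,1],
  [[0,0,0],0,1],
  [[0,0,0],0,1],
  [[0,0,0],0,1],
  [[0,0,0],0,1],
], squeeze=60)

```text
t: 5.67
position: [0.5054, 0.1523, 0.1727]
tool_rot: [[-0.281, 0.96, 0.001], [0.96, 0.281, 0.0], [-0.0, 0.001, -1.0]]
force: [-1.1, 0.3, 4.5]
opening: 0.0299
```

```bash
python3 - <<'E'
from w import *
print(o["ft_torque"])
k=(P[...,2]>.11)&(abs(P[...,0]-.505)<.13)&(abs(P[...,1]-.152)<.13)&(P[...,2]<.1235)
X=P[k]; print(len(X),cv2.minEnclosingCircle(X[:,:2].astype(np.float32)))
save("w2.png",im)
E
```

```text
5.6667 [0.5054 0.1523 0.1727] 106.34741179056955 0.029875814654685567 [-1.0547  0.3258  4.4572] [ 0.1528  0.3093 -0.3029  0.9579  0.      1.4382]
[0.0378 0.1085 0.0205]
5760 ((0.5053331255912781, 0.1535387933254242), 0.09230724722146988)
```

View pics/w2.png

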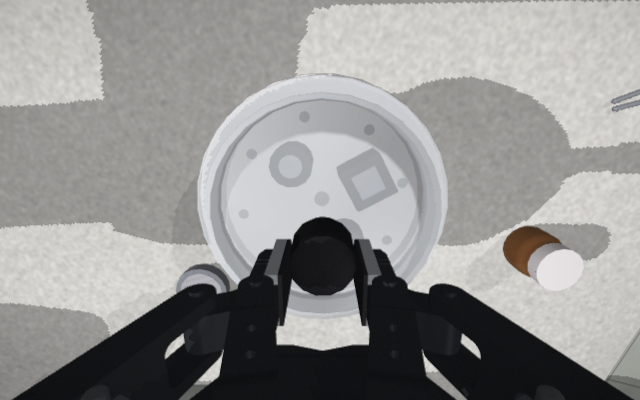

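Request:
servo_tool([
  [[0,0,0.5],0,1],
  [[0,0,1],0,1],
  [[0,0,1.5],0,1],
  [[0,0,2],0,1],
  [[0,0,2],0,1],
  [[0,0,2],0,1],
], squeeze=80)

```text
t: 6.22
position: [0.5053, 0.1522, 0.1926]
tool_rot: [[-0.281, 0.96, 0.0], [0.96, 0.281, 0.0], [-0.0, 0.0, -1.0]]
force: [-0.7, 0.0, -3.9]
opening: 0.0297
```

```bash
python3 - <<'E'
from w import *
print(o["ft_torque"])
k=(abs(P[...,0]-.505)<.10)&(abs(P[...,1]-.152)<.10)&(P[...,2]>.12)&(P[...,2]<.15)
X=P[k]; print(len(X),cv2.minEnclosingCircle(X[:,:2].astype(np.float32)))
# plane fit to flange annulus
c=np.array([.5052,.1525]); r=np.hypot(P[...,0]-c[0],P[...,1]-c[1]); k&=(r>.082)&(r<.091); X=P[k]
A=np.c_[X[:,:2]-c,np.ones(len(X))]; s=np.linalg.lstsq(A,X[:,2],rcond=None)[0]; print(len(X),s)
E
```

```text
6.2167 [0.5053 0.1522 0.1926] 106.34266512372089 0.029656030185164797 [-0.6759  0.0172 -3.917 ] [ 0.1527  0.2936 -0.2713  1.0055 -0.      1.4383]
[ 0.0415  0.0011 -0.0183]
5669 ((0.5056782364845276, 0.1525184065103531), 0.09188113361597061)
5057 [-0.0002 -0.0013  0.1398]
```

Request:
servo_tool([
  [[0,0,2.5],0,1],
  [[0,0,5],0,1],
  [[-0.5,2.5,5.5],0,1],
  [[-1.2,5.5,5.5],0,1],
  [[-2,9,5.5],0,1],
  [[-2.8,12.5,5.5],0,1],
  [[-3.6,16,5.5],0,1],
  [[-4.3,19.5,5.5],0,1],
  [[-5,22.5,4.5],0,1],
  [[-5.4,24.5,2],0,1],
  [[-5.5,25,-1],0,1],
  [[-5.5,25,-4],0,1],
])

```text
t: 7.27
position: [0.4495, 0.4046, 0.1512]
tool_rot: [[-0.285, 0.959, 0.001], [0.959, 0.285, 0.001], [0.001, 0.001, -1.0]]
force: [0.4, -0.7, -4.4]
opening: 0.0293
```

Request:
servo_tool([
  [[0,0,-2.5],0,1],
  [[0,0,-5],0,1],
  [[0,0,-7],0,1],
  [[0,0,-8],0,1],
  [[0,0,-8.4],0,1],
  [[0,0,-8.7],0,1],
  [[0,0,-8.7],0,1],
  [[0,0,-8.7],0,1],
])

```text
t: 7.93
position: [0.4511, 0.4028, 0.0666]
tool_rot: [[-0.281, 0.96, 0.002], [0.96, 0.281, 0.001], [0.001, 0.002, -1.0]]
force: [1.3, 0.5, -3.0]
opening: 0.0293
```

Request:
servo_tool([
  [[0,0,-0.1],0,1],
  [[0,0,-0.2],0,1],
  [[0,0,-0.3],0,1],
  [[0,0,-0.4],0,1],
  [[0,0,-0.4],0,1],
  [[0,0,-0.4],0,1],
])

```text
t: 8.43
position: [0.4501, 0.4022, 0.0614]
tool_rot: [[-0.281, 0.96, -0.0], [0.96, 0.281, -0.0], [0.0, -0.0, -1.0]]
force: [0.6, 0.3, -4.2]
opening: 0.0294
```

Request:
servo_tool([
  [[0,0,-0.05],0,1],
  [[0,0,-0.1],0,1],
  [[0,0,-0.15],0,1],
  [[0,0,-0.2],0,1],
  [[0,0,-0.2],0,1],
])

```text
t: 8.85
position: [0.4501, 0.4023, 0.0609]
tool_rot: [[-0.281, 0.96, 0.0], [0.96, 0.281, 0.0], [0.0, 0.001, -1.0]]
force: [-3.6, -2.8, 7.9]
opening: 0.0296
```

Request:
servo_tool([
  [[0,0,0.1],0,1],
  [[0,0,0.1],0,0],
  [[0,0,0.1],0,0],
  [[0,0,0.1],0,0],
  [[0,0,0.1],0,0],
  [[0,0,0.1],0,0],
  [[0,0,0.1],0,0],
  [[0,0,3],0,0],
  [[0,0,7],0,0],
  [[0,0,11],0,0],
  [[0,0,14],0,0],
])

```text
t: 9.77
position: [0.4507, 0.4026, 0.2025]
tool_rot: [[-0.281, 0.96, 0.002], [0.96, 0.281, 0.001], [0.001, 0.002, -1.0]]
force: [0.7, 0.3, -0.2]
opening: 0.0851
```

```bash
python3 - <<'E'
from w import *
k=(abs(P[...,0]-.45)<.12)&(abs(P[...,1]-.402)<.12)&(P[...,2]>.004)&(P[...,2]<.014)
X=P[k]; print(len(X),X[:,2].mean())
for lo,hi in [(.085,.102)]:
    X=P[(abs(P[...,0]-.45)<.12)&(abs(P[...,1]-.402)<.12)&(P[...,2]>lo)&(P[...,2]<hi)]; print(len(X),cv2.minEnclosingCircle(X[:,:2].astype(np.float32)),X[:,2].max())
for r in robot.regions_of("wrist","lid"): print(r["conf"],r["box"])
E
```

```text
9.7667 [0.4507 0.4026 0.2025] 106.34669609378479 0.08514930712275486 [ 0.6575  0.324  -0.1742] [ 0.607   0.4269 -0.0484  1.0931  0.      1.8925]
3115 0.008038048333216436
1044 ((0.4506375193595886, 0.40301182866096497), 0.016387496143579483) 0.09894671726530702
0.63 [321.1, 167.6, 157.8, 156.1]
```

Request:
servo_tool([
  [[0.5,-3,4],0,0],
  [[1.4,-7,8],0,0],
  [[2.3,-11,11],0,0],
  [[3.2,-15,12],0,0],
  [[4.1,-19,12],0,0],
  [[5,-23,12],0,0],
  [[5.5,-27,12],0,0],
  [[5.5,-28,12],0,0],
  [[5.5,-28,12],0,0],
])

```text
t: 10.62
position: [0.5059, 0.1164, 0.3188]
tool_rot: [[-0.274, 0.962, -0.0], [0.962, 0.274, -0.003], [-0.003, -0.001, -1.0]]
force: [0.4, 1.0, -0.5]
opening: 0.0849
```

```bash
python3 - <<'E'
from w import *
for q in ["specimen","mount_a"]:
  for r in robot.regions_of("wrist",q):
    m=r["mask"]; X=P[m&(d>0)]; top=X[(X[:,2]>.121)&(X[:,2]<.135)]
    print(q,round(r["conf"],2),np.round(r["box"]),len(X),len(top),np.median(X[:,2]))
    if len(top)>30: print("   ",top.mean(0),cv2.minAreaRect(top[:,:2].astype(np.float32)))
c=np.array([.505,.1525])
k=(np.hypot(P[...,0]-c[0],P[...,1]-c[1])<.07)&(P[...,2]>.118)&(P[...,2]<.138)
n,l,st,ce=cv2.connectedComponentsWithStats(k.astype(np.uint8))
for i in range(1,n):
    if st[i,4]>100: X=P[l==i]; print(st[i],X.mean(0),cv2.minAreaRect(X[:,:2].astype(np.float32)))
save("w3.png",im)
E
```

```text
10.6167 [0.5059 0.1164 0.3188] 105.91071484466417 0.08493501655904505 [ 0.3786  1.0453 -0.5033] [ 0.0857  0.2192 -0.0478  1.3044 -0.0027  1.3788]
specimen 0.83 [360. 120.  37.  43.] 973 870 0.12712550498123965
    [0.5302 0.1815 0.1272] ((0.5305229425430298, 0.18127018213272095), (0.03197380527853966, 0.0322076715528965), 45.05323028564453)
mount_a 0.84 [345. 165.  32.  25.] 608 519 0.12699558554488374
    [0.5304 0.1301 0.1271] ((0.5305691361427307, 0.12955960631370544), (0.027631772682070732, 0.029808159917593002), 17.56641387939453)
mount_a 0.74 [311. 109.  29.  33.] 603 592 0.1272190062597648
    [0.4759 0.1774 0.1272] ((0.4760012626647949, 0.1771620362997055), (0.02852044254541397, 0.028506701812148094), 16.03765296936035)
[298  97  27  28 592] [0.4759 0.1774 0.1272] ((0.4760012626647949, 0.1771620362997055), (0.02852044254541397, 0.028506701812148094), 16.03765296936035)
[341 101  38  40 877] [0.5301 0.1815 0.1271] ((0.5304926037788391, 0.18124982714653015), (0.03211783990263939, 0.03218976408243179), 44.905975341796875)
[333 152  26  27 533] [0.5302 0.1303 0.1269] ((0.5306088328361511, 0.12972491979599), (0.028793159872293472, 0.02897834964096546), 4.8113932609558105)
```

View pics/w3.png

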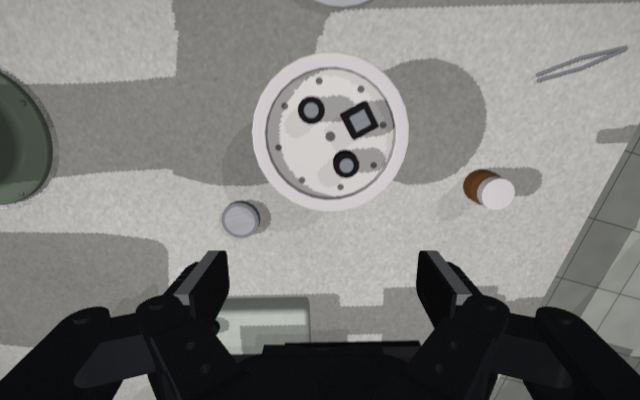

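Request:
servo_tool([
  [[1,2,-2],-7,0.3],
  [[2,4,-4],-14,0.3],
  [[2.4,5.9,-6],-21,0.3],
  [[2.4,5.9,-8],-28,0.3],
  [[2.4,5.9,-10],-35,0.3],
  [[2.4,5.9,-12],-42,0.3],
  [[2.4,5.9,-14],-49,0.3],
  [[2.4,5.9,-15.5],-56,0.3],
  [[2.4,5.9,-16],-61,0.3],
  [[2.4,5.9,-16],-61,0.3],
  [[2.4,5.9,-16],-61,0.3],
  [[2.4,5.9,-16],-61,0.3],
])

```text
t: 11.77
position: [0.5293, 0.1823, 0.1598]
tool_rot: [[0.7, 0.714, 0.001], [0.714, -0.7, 0.0], [0.001, 0.0, -1.0]]
force: [-0.2, 0.1, 0.9]
opening: 0.0601
```

```bash
python3 - <<'E'
from w import *
c=np.array([.505,.1525])
k=(np.hypot(P[...,0]-c[0],P[...,1]-c[1])<.07)&(P[...,2]>.118)&(P[...,2]<.138)
n,l,st,ce=cv2.connectedComponentsWithStats(k.astype(np.uint8))
for i in range(1,n):
    if st[i,4]>100: X=P[l==i]; print(st[i],X.mean(0),cv2.minAreaRect(X[:,:2].astype(np.float32)))
save("w4.png",im)
E
```

```text
11.7667 [0.5293 0.1823 0.1598] 45.54840936739943 0.06006518934095488 [-0.2094  0.0679  0.8925] [ 0.1998  0.377  -0.2384  0.9546  0.0001  2.5464]
[ 302  191   48   49 2253] [0.5318 0.1824 0.127 ] ((0.5307328104972839, 0.18122997879981995), (0.032385990023612976, 0.03180725872516632), 44.72434997558594)
[ 355  242   32   43 1092] [0.5298 0.1339 0.1265] ((0.5281408429145813, 0.13279224932193756), (0.029801612719893456, 0.021521881222724915), 41.81972885131836)
[ 260  248   36   43 1278] [0.4791 0.1775 0.1265] ((0.4776501953601837, 0.1757560521364212), (0.030364686623215675, 0.025079885497689247), 45.5679931640625)
```

View pics/w4.png

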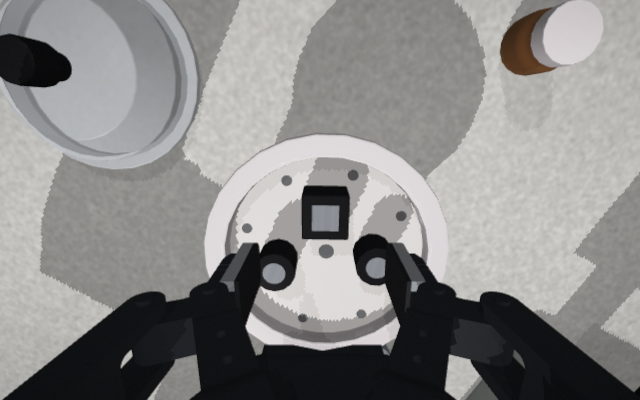

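Request:
servo_tool([
  [[0.1,-0.1,-1.5],-0.8,0.3],
  [[0.1,-0.1,-3],-0.8,0.3],
  [[0.1,-0.1,-4.3],-0.8,0.3],
  [[0.1,-0.1,-5.2],-0.8,0.3],
  [[0.1,-0.1,-5.4],-0.8,0.3],
  [[0.1,-0.1,-5.4],-0.8,0.3],
  [[0.1,-0.1,-5.4],-0.8,0.3],
])

```text
t: 12.4
position: [0.5307, 0.1804, 0.1061]
tool_rot: [[0.713, 0.702, 0.001], [0.702, -0.713, 0.0], [0.001, 0.001, -1.0]]
force: [0.6, 0.6, 0.9]
opening: 0.0595
```

Request:
servo_tool([
  [[0,0,0],0,1],
  [[0,0,0],0,1],
  [[0,0,0],0,1],
  [[0,0,0],0,1],
  [[0,0,0],0,1],
  [[0,0,0],0,1],
  [[0,0,0],0,1],
  [[0,0,0],0,1],
], squeeze=40)

```text
t: 13.07
position: [0.5301, 0.1802, 0.1053]
tool_rot: [[0.713, 0.701, -0.0], [0.701, -0.713, -0.0], [-0.0, -0.0, -1.0]]
force: [-0.0, -0.3, -0.0]
opening: -0.0
```

Request:
servo_tool([
  [[0,0,0.5],0,1],
  [[0,0,1],0,1],
  [[0,0,2],0,1],
  [[0,0,4],0,1],
  [[0,0,6],0,1],
  [[0,0,6],0,1],
  [[0,0,6],0,1],
])

```text
t: 13.65
position: [0.5315, 0.1805, 0.1673]
tool_rot: [[0.713, 0.702, 0.004], [0.702, -0.713, 0.001], [0.003, 0.002, -1.0]]
force: [0.7, -0.6, -0.7]
opening: -0.0
```

```bash
python3 - <<'E'
from w import *
c=np.array([.505,.1525])
k=(np.hypot(P[...,0]-c[0],P[...,1]-c[1])<.07)&(P[...,2]>.118)&(P[...,2]<.138)
n,l,st,ce=cv2.connectedComponentsWithStats(k.astype(np.uint8))
for i in range(1,n):
    if st[i,4]>100: X=P[l==i]; print(st[i],X.mean(0),cv2.minAreaRect(X[:,:2].astype(np.float32)))
save("w5.png",im)
E
```

```text
13.65 [0.5315 0.1805 0.1673] 44.54990830113779 -1.8642579218568482e-06 [ 0.6529 -0.629  -0.7432] [ 0.1959  0.3711 -0.2268  0.9691 -0.      2.56  ]
[ 298  189   47   47 2138] [0.5317 0.1823 0.127 ] ((0.530609130859375, 0.18135322630405426), (0.03275180608034134, 0.03185325488448143), 43.843807220458984)
[ 352  237   41   43 1292] [0.5323 0.1311 0.1267] ((0.5318678021430969, 0.12924745678901672), (0.029831966385245323, 0.027136534452438354), 57.82255935668945)
[ 253  245   39   42 1235] [0.4777 0.1792 0.1266] ((0.4757953882217407, 0.17866094410419464), (0.02973548322916031, 0.026294970884919167), 31.478742599487305)
```

View pics/w5.png

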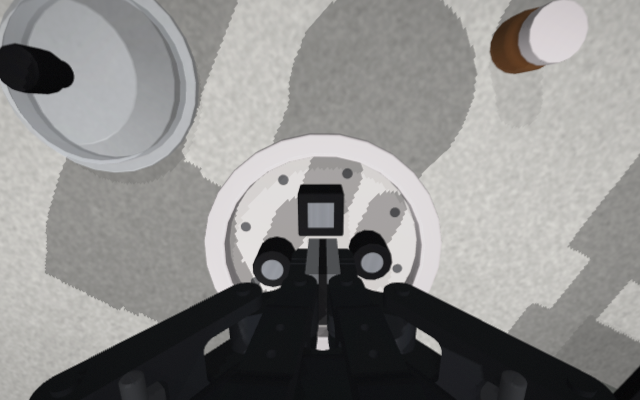

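```bash
python3 - <<'E'
from w import *
T=(P-np.array(o["position"]))@np.array(o["tool_rot"])
for v in range(225,300,5): print(v,[T[v,u].round(3).tolist() for u in (315,323,331)])
E
```

```text
13.7 [0.5305 0.1803 0.1661] 44.54633171609444 6.837680602486587e-05 [ 0.6131 -0.5681  1.0955] [ 0.1959  0.3723 -0.2285  0.9686 -0.      2.56  ]
225 [[-0.008, -0.005, 0.038], [-0.008, 0.0, 0.039], [-0.008, 0.006, 0.039]]
230 [[-0.011, -0.005, 0.039], [-0.011, 0.0, 0.038], [-0.012, 0.006, 0.039]]
235 [[-0.027, -0.006, 0.067], [-0.027, 0.0, 0.066], [-0.027, 0.007, 0.066]]
240 [[0.012, -0.004, -0.032], [0.012, 0.0, -0.033], [0.012, 0.004, -0.031]]
245 [[0.012, -0.003, -0.038], [0.012, 0.0, -0.037], [0.012, 0.004, -0.038]]
250 [[0.012, -0.003, -0.043], [0.012, 0.0, -0.043], [0.012, 0.004, -0.042]]
255 [[0.012, -0.003, -0.048], [0.012, 0.0, -0.047], [0.012, 0.003, -0.048]]
260 [[0.012, -0.003, -0.053], [0.012, 0.0, -0.052], [0.012, 0.003, -0.052]]
265 [[0.012, -0.003, -0.056], [0.012, 0.0, -0.056], [0.012, 0.003, -0.057]]
270 [[0.012, -0.003, -0.061], [0.011, 0.0, -0.059], [0.011, 0.003, -0.059]]
275 [[0.011, -0.003, -0.063], [0.011, 0.0, -0.063], [0.011, 0.003, -0.063]]
280 [[0.013, -0.003, -0.069], [0.009, 0.0, -0.063], [0.012, 0.003, -0.069]]
285 [[0.013, -0.003, -0.073], [0.007, 0.0, -0.063], [0.013, 0.003, -0.073]]
290 [[0.013, -0.003, -0.076], [0.005, 0.0, -0.063], [0.013, 0.003, -0.075]]
295 [[0.011, -0.003, -0.076], [0.003, -0.0, -0.063], [0.013, 0.003, -0.078]]
```

Request:
servo_tool([
  [[0,0.1,0],0,0.3],
  [[0,0.1,0],0,0.3],
  [[0,0.1,0],0,0.3],
  [[0,0.1,0],0,0.3],
  [[0,0.1,0],0,0.3],
  [[0,0.1,-2],0,0.3],
  [[0,0.1,-4],0,0.3],
  [[0,0.1,-6],0,0.3],
  [[0,0.1,-7.5],0,0.3],
  [[0,0.1,-8.5],0,0.3],
  [[0,0.1,-9],0,0.3],
  [[0,0.1,-9],0,0.3],
])

```text
t: 14.75
position: [0.5295, 0.1811, 0.0744]
tool_rot: [[0.713, 0.701, -0.002], [0.701, -0.713, -0.0], [-0.001, -0.001, -1.0]]
force: [-0.3, -0.7, -0.7]
opening: 0.06
```

Request:
servo_tool([
  [[0,0,0],0,0.3],
  [[0,0,0],0,1],
  [[0,0,0],0,1],
  [[0,0,0],0,1],
  [[0,0,0],0,1],
  [[0,0,0],0,1],
  [[0,0,0],0,1],
  [[0,0,0],0,1],
  [[0,0,0],0,1],
], squeeze=40)

```text
t: 15.5
position: [0.5311, 0.1814, 0.0765]
tool_rot: [[0.713, 0.701, 0.002], [0.701, -0.713, 0.0], [0.002, 0.001, -1.0]]
force: [-0.7, -0.0, 5.8]
opening: 0.0309
```

Request:
servo_tool([
  [[0,0,0.5],0,1],
  [[0,0,1],0,1],
  [[0,0,2.5],0,1],
  [[0,0,5],0,1],
  [[0,0,8],0,1],
  [[0,0,11],0,1],
  [[1,-2,13],0,1],
  [[2,-5,14],0,1],
  [[3.5,-8.5,14],0,1],
  [[5,-12,14],0,1],
  [[6,-14,14],0,1],
  [[6,-14,14],0,1],
])

```text
t: 16.5
position: [0.5919, 0.0368, 0.2154]
tool_rot: [[0.717, 0.698, 0.001], [0.698, -0.717, -0.002], [-0.001, 0.002, -1.0]]
force: [-0.4, -0.1, -1.2]
opening: 0.0312
```

```bash
python3 - <<'E'
from w import *
T=(P-np.array(o["position"]))@np.array(o["tool_rot"])
k=(abs(T[...,0])<.05)&(abs(T[...,1])<.016)&(T[...,2]<-.02)&(T[...,2]>-.06)
X=T[k]; top=T[(abs(T[...,0])<.03)&(abs(T[...,1])<.013)&(T[...,2]<-.04)&(T[...,2]>-.058)&(np.arange(640)[None,:]>0)]
print(len(X),X.min(0),X.max(0)); 
for v in range(215,300,5): print(v,T[v,323].round(3).tolist(),im[v,323].tolist())
# stage spot from here + top
for r in robot.regions_of("wrist","specimen"): print(r["conf"],r["box"])
im2,d2=robot.read_camera("top"); P2=cloud("top",d2)
g=cv2.cvtColor(im2,cv2.COLOR_RGB2GRAY)
b=((P2[...,2]>.126)&(P2[...,2]<.14)&(P2[...,0]>.55)&(P2[...,1]<-.12)&(P2[...,1]>-.24)&(g>70)).astype(np.uint8)
n,l,st,ce=cv2.connectedComponentsWithStats(b)
for i in range(1,n):
    if st[i,4]>60: X=P2[l==i]; print("disc",st[i],X.mean(0),cv2.minEnclosingCircle(X[:,:2].astype(np.float32)))
ims,ds=robot.read_camera("side"); save("s2.png",ims)
b=cloud("side",ds); g=cv2.cvtColor(ims,cv2.COLOR_RGB2GRAY)
k=((b[...,2]>.126)&(b[...,2]<.14)&(b[...,0]>.55)&(b[...,1]<-.12)&(b[...,1]>-.24)&(g>90)).astype(np.uint8)
n,l,st,ce=cv2.connectedComponentsWithStats(k)
for i in range(1,n):
    if st[i,4]>60: X=b[l==i]; print("disc",st[i],X.mean(0),cv2.minEnclosingCircle(X[:,:2].astype(np.float32)))
E
```

```text
16.5 [0.5919 0.0368 0.2154] 44.232055459869144 0.031198648121963417 [-0.4489 -0.1498 -1.1888] [-0.0614  0.3994 -0.0573  1.113  -0.0017  2.3082]
6952 [-0.0169 -0.016  -0.06  ] [ 0.0164  0.016  -0.0237]
215 [-0.061, 0.001, 0.216] [219, 218, 213]
220 [-0.068, 0.001, 0.217] [218, 217, 212]
225 [-0.075, 0.001, 0.216] [218, 217, 212]
230 [0.016, 0.0, -0.029] [15, 14, 15]
235 [0.016, 0.0, -0.036] [13, 13, 15]
240 [0.015, 0.0, -0.04] [13, 13, 14]
245 [0.016, 0.0, -0.046] [13, 15, 16]
250 [0.016, 0.0, -0.051] [20, 19, 21]
255 [0.013, 0.0, -0.051] [32, 31, 33]
260 [0.011, 0.0, -0.051] [33, 31, 34]
265 [0.009, 0.0, -0.051] [40, 40, 43]
270 [0.007, 0.0, -0.051] [156, 159, 166]
275 [0.004, 0.0, -0.051] [157, 159, 166]
280 [0.002, 0.0, -0.052] [157, 159, 166]
285 [0.0, 0.0, -0.051] [156, 159, 166]
290 [-0.002, 0.0, -0.051] [156, 158, 166]
295 [-0.005, 0.0, -0.052] [155, 158, 166]
0.71 [325.3, 274.6, 74.6, 88.9]
disc [377 162  28  28 620] [ 0.6107 -0.171   0.133 ] ((0.6107106804847717, -0.170619398355484), 0.029933298006653786)
disc [280 245  30  23 531] [ 0.6124 -0.1727  0.1325] ((0.611175537109375, -0.1728442758321762), 0.031020332127809525)
```

View pics/s2.png

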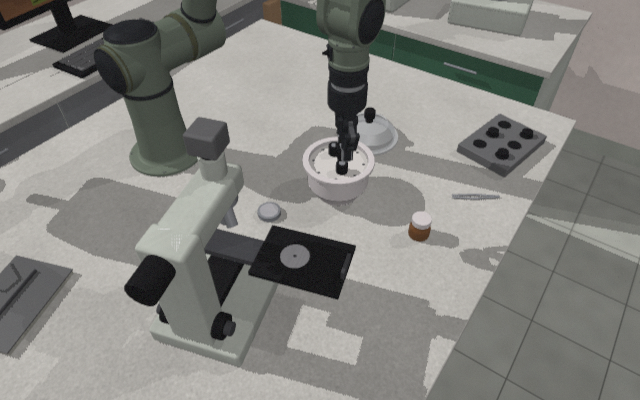

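Request:
servo_tool([
  [[0.4,-3,0],0,1],
  [[0.8,-6.5,0],0,1],
  [[1.2,-10,0],0,1],
  [[1.6,-13.5,0],0,1],
  [[1.8,-17,0],0,1],
  [[2,-19.5,0],0,1],
  [[2.1,-21,0],0,1],
  [[2.1,-21.3,0],0,1],
  [[2.1,-21.3,0],0,1],
  [[2.1,-21.3,0],0,1],
])

```text
t: 17.53
position: [0.611, -0.1699, 0.2154]
tool_rot: [[0.712, 0.703, -0.0], [0.703, -0.712, 0.001], [0.0, -0.001, -1.0]]
force: [-0.4, -0.1, -1.2]
opening: 0.0311
```

```bash
python3 - <<'E'
from w import *
g=cv2.cvtColor(im,cv2.COLOR_RGB2GRAY)
s=(P[...,2]>.126)&(P[...,2]<.14)
b=(s&(np.hypot(P[...,0]-.612,P[...,1]+.172)<.05)&(g>80)).astype(np.uint8)
n,l,st,ce=cv2.connectedComponentsWithStats(b)
for i in range(1,n):
    if st[i,4]>60: X=P[l==i]; print("disc",st[i],X.mean(0),cv2.minEnclosingCircle(X[:,:2].astype(np.float32)))
# stage edges, tab
k=(P[...,2]>.148)&(P[...,2]<.16)&(P[...,0]>.66); X=P[k]
if len(X)>20: print("tab",len(X),X.mean(0),cv2.minAreaRect(X[:,:2].astype(np.float32)))
ims,ds=robot.read_camera("side"); save("s3.png",np.vstack([ims[:300],im[100:]]) )
E
```

```text
17.5333 [ 0.611  -0.1699  0.2154] 44.640998145035496 0.031085004332837046 [-0.3849 -0.087  -1.1574] [-0.388   0.4801  0.0685  1.16    0.0008  1.9745]
disc [ 288  160   74   67 3962] [ 0.6136 -0.1691  0.1335] ((0.6123469471931458, -0.17016354203224182), 0.030455585569143295)
tab 1021 [ 0.7133 -0.1385  0.1537] ((0.7138564586639404, -0.13889464735984802), (0.008424735628068447, 0.049782272428274155), 17.41670036315918)
```

View pics/s3.png

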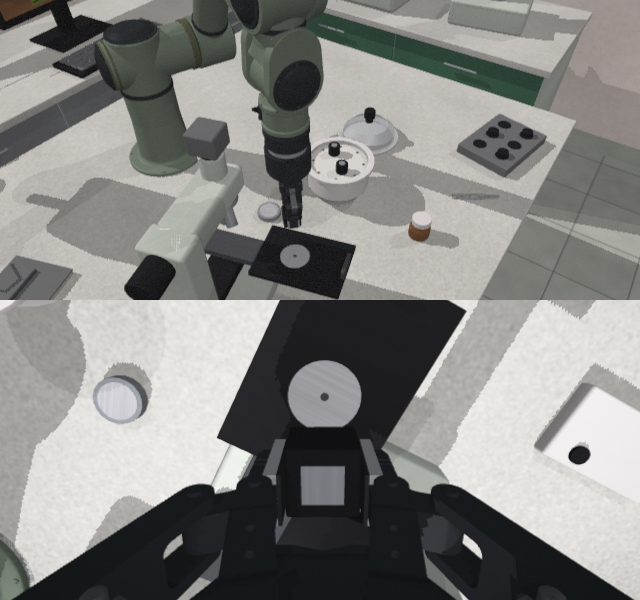

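Request:
servo_tool([
  [[0.1,0,-2],0,1],
  [[0.1,0,-4.5],0,1],
  [[0.1,0,-7],0,1],
  [[0.1,0,-8.7],0,1],
  [[0.1,0,-9.7],0,1],
  [[0.1,0,-10.1],0,1],
  [[0.1,0,-10.1],0,1],
  [[0.1,0,-10.1],0,1],
])

```text
t: 18.3
position: [0.6129, -0.1716, 0.1154]
tool_rot: [[0.712, 0.702, 0.001], [0.702, -0.712, -0.0], [0.001, 0.001, -1.0]]
force: [-0.2, 0.0, -1.0]
opening: 0.0311
```

Request:
servo_tool([
  [[0,0,-0.1],0,1],
  [[0,0,-0.2],0,1],
  [[0,0,-0.2],0,1],
  [[0,0,-0.3],0,1],
  [[0,0,-0.3],0,1],
])

```text
t: 18.72
position: [0.6122, -0.1719, 0.1115]
tool_rot: [[0.713, 0.701, 0.0], [0.701, -0.713, -0.0], [0.0, 0.0, -1.0]]
force: [-0.1, 1.0, -1.2]
opening: 0.0314
```

Request:
servo_tool([
  [[0,0.1,-0.05],0,1],
  [[0,0.15,-0.1],0,1],
  [[0,0.15,-0.1],0,1],
  [[0,0.15,-0.15],0,1],
  [[0,0.15,-0.15],0,1],
])

```text
t: 19.13
position: [0.6123, -0.1703, 0.1105]
tool_rot: [[0.713, 0.701, 0.0], [0.701, -0.713, -0.0], [0.0, 0.001, -1.0]]
force: [-1.7, -0.3, 4.8]
opening: 0.0316
```

Request:
servo_tool([
  [[0,0,0.05],0,1],
  [[0,0,0.05],0,0.3],
  [[0,0,0.05],0,0.3],
  [[0,0,0.05],0,0.3],
  [[0,0,0.05],0,0.3],
  [[0,0,0.05],0,0.3],
  [[0,0,1],0,0.3],
  [[0,0,3],0,0.3],
  [[0,0,6],0,0.3],
  [[0,0,9],0,0.3],
  [[0,0,10.5],0,0.3],
  [[0,0,10.5],0,0.3],
])

```text
t: 20.13
position: [0.6147, -0.1712, 0.2204]
tool_rot: [[0.713, 0.701, 0.008], [0.702, -0.713, -0.003], [0.003, 0.008, -1.0]]
force: [0.8, -0.1, -0.4]
opening: 0.0596
```

```bash
python3 - <<'E'
from w import *
k=(np.hypot(P[...,0]-.612,P[...,1]+.17)<.04)&(P[...,2]>.152)&(P[...,2]<.172)
X=P[k]; print(len(X),np.median(X[:,2]),cv2.minAreaRect(X[:,:2].astype(np.float32)))
k=(P[...,2]>.148)&(P[...,2]<.16)&(P[...,0]>.66); X=P[k]
print("tab",len(X),X.mean(0),cv2.minAreaRect(X[:,:2].astype(np.float32)))
E
```

```text
20.1333 [ 0.6147 -0.1712  0.2204] 44.5494198591656 0.059610773253453216 [ 0.7835 -0.0671 -0.4492] [-0.3873  0.4775  0.0772  1.1622  0.      1.9768]
1806 0.16122902472404782 ((0.6121219396591187, -0.170375257730484), (0.03245646879076958, 0.03166203945875168), 43.632747650146484)
tab 954 [ 0.7134 -0.1385  0.1537] ((0.714021623134613, -0.1387888789176941), (0.008327582851052284, 0.04973839968442917), 17.10542869567871)
```

Request:
servo_tool([
  [[3,1,0],-5,1],
  [[6,2,0],-11,1],
  [[9.5,3,0],-17,1],
  [[12.5,4,0],-23,1],
  [[14.5,4.5,0],-27.3,1],
  [[14.5,4.5,-1],-27.3,1],
  [[14.5,4.5,-4],-27.3,1],
  [[14.5,4.5,-7],-27.3,1],
  [[14.5,4.5,-9.5],-27.3,1],
  [[14.5,4.5,-10.8],-27.3,1],
  [[14.5,4.5,-10.8],-27.3,1],
  [[14.5,4.5,-10.8],-27.3,1],
])

```text
t: 21.18
position: [0.7552, -0.1252, 0.105]
tool_rot: [[0.955, 0.297, -0.004], [0.297, -0.955, 0.001], [-0.004, -0.002, -1.0]]
force: [0.7, 0.5, 0.6]
opening: 0.0001
```

Request:
servo_tool([
  [[-1.0,-0.3,0],0,1],
  [[-1.9,-0.6,0],0,1],
  [[-2.4,-0.75,0],0,1],
  [[-2.8,-0.87,0],0,1],
  [[-3.2,-1.0,0],0,1],
  [[-3.7,-1.15,0],0,1],
  [[-4.3,-1.34,0],0,1],
  [[-4.9,-1.52,0],0,1],
  [[-5.5,-1.71,0],0,1],
  [[-6.1,-1.9,0],0,1],
  [[-6.7,-2.08,0],0,1],
  [[-7.3,-2.27,0],0,1],
])

```text
t: 22.18
position: [0.6836, -0.1481, 0.1069]
tool_rot: [[0.955, 0.296, 0.0], [0.296, -0.955, 0.0], [0.0, -0.0, -1.0]]
force: [3.6, 1.0, 1.6]
opening: -0.0001
```

Request:
servo_tool([
  [[-0.6,-0.19,0],0,1],
  [[-1.2,-0.37,0],0,1],
  [[-1.8,-0.56,0],0,1],
  [[-2.4,-0.75,0],0,1],
  [[-3.0,-0.93,0],0,1],
  [[-3.6,-1.12,0],0,1],
  [[-4.2,-1.31,0],0,1],
  [[-4.8,-1.49,0],0,1],
  [[-5.4,-1.68,0],0,1],
  [[-6.0,-1.87,0],0,1],
  [[-6.4,-1.99,0],0,1],
  [[-6.6,-2.05,0],0,1],
])

```text
t: 23.18
position: [0.6172, -0.1687, 0.1067]
tool_rot: [[0.955, 0.296, -0.001], [0.296, -0.955, 0.0], [-0.001, -0.0, -1.0]]
force: [2.3, -0.0, 0.4]
opening: -0.0
```

```bash
python3 - <<'E'
from w import *
k=(P[...,2]>.152)&(P[...,2]<.172)
k&=(np.hypot(P[...,0]-.5,P[...,1]+.2)<.12); X=P[k]; print(len(X))
if len(X)>20: print(X.mean(0))
im2,d2=robot.read_camera("top"); P2=cloud("top",d2); ims,ds=robot.read_camera("side"); save("s4.png",np.hstack([im2[100:320,300:560],ims[150:370,180:440]]))
E
```

```text
23.1833 [ 0.6172 -0.1687  0.1067] 17.219254493060564 -2.3609059636886606e-05 [ 2.2904 -0.0243  0.3999] [-0.382   0.5649 -0.0764  0.9304 -0.0003  2.4591]
164
[ 0.6115 -0.1699  0.1697]
```

View pics/s4.png

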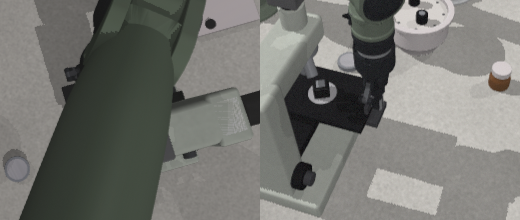

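Request:
servo_tool([
  [[-0.4,-0.12,0],0,1],
  [[-0.8,-0.25,0],0,1],
  [[-1.1,-0.34,0],0,1],
  [[-1.4,-0.44,0],0,1],
  [[-1.6,-0.5,0],0,1],
])

```text
t: 23.75
position: [0.6016, -0.1734, 0.1067]
tool_rot: [[0.955, 0.296, -0.001], [0.296, -0.955, 0.0], [-0.0, -0.001, -1.0]]
force: [2.5, 1.9, -1.6]
opening: 0.0
```

Request:
servo_tool([
  [[-0.2,-0.06,0],0,1],
  [[-0.4,-0.12,0],0,1],
  [[-0.6,-0.19,0],0,1],
  [[-0.7,-0.22,0],0,1],
])

```text
t: 24.08
position: [0.5948, -0.1756, 0.1069]
tool_rot: [[0.955, 0.296, -0.0], [0.296, -0.955, 0.0], [-0.0, -0.0, -1.0]]
force: [1.5, 1.9, -1.5]
opening: 0.0
```

Request:
servo_tool([
  [[-0.2,-0.06,0],0,1],
  [[-0.4,-0.12,0],0,1],
  [[-0.6,-0.19,0],0,1],
  [[-0.6,-0.19,0],0,1],
])

```text
t: 24.42
position: [0.5886, -0.1778, 0.1069]
tool_rot: [[0.955, 0.296, -0.001], [0.296, -0.955, -0.0], [-0.001, 0.0, -1.0]]
force: [0.5, -0.2, -1.9]
opening: -0.0001
```

Request:
servo_tool([
  [[-0.2,-0.06,0],0,1],
  [[-0.4,-0.12,0],0,1],
  [[-0.5,-0.15,0],0,1],
  [[-0.5,-0.15,0],0,1],
])

```text
t: 24.75
position: [0.5886, -0.1779, 0.1072]
tool_rot: [[0.955, 0.298, 0.009], [0.298, -0.955, 0.003], [0.009, -0.0, -1.0]]
force: [13.7, 4.2, -8.1]
opening: -0.0002
```

Request:
servo_tool([
  [[2,0.6,0],0,1],
  [[4.5,1.4,0],0,1],
  [[4.5,1.4,3],0,1],
  [[4.5,1.4,7],6,1],
  [[4.5,1.4,11],12,1],
  [[4.5,1.4,15],18,1],
  [[4.5,1.4,19],25,0.4],
  [[3.3,5,21],32,0.4],
  [[2,9,21],39,0.4],
  [[0.7,13,21],46,0.4],
  [[-0.6,17,21],53,0.4],
  [[-1.9,21,21],60,0.4],
])

```text
t: 25.75
position: [0.5648, 0.0291, 0.3171]
tool_rot: [[0.216, 0.976, -0.0], [0.976, -0.216, -0.001], [-0.001, 0.0, -1.0]]
force: [1.2, 1.1, -0.1]
opening: 0.051
```

```bash
python3 - <<'E'
from w import *
im2,d2=robot.read_camera("top"); save("s5.png",im2)
P2=cloud("side",robot.read_camera("side")[1])
k=(P2[...,2]>.156)&(P2[...,2]<.168)&(np.hypot(P2[...,0]-.475,P2[...,1]+.215)<.06); X=P2[k]
print(len(X)); 
if len(X): print(X.mean(0),X.min(0),X.max(0))
k=(P2[...,2]>.150)&(P2[...,2]<.159)&(np.hypot(P2[...,0]-.58,P2[...,1]+.18)<.05); X=P2[k]; print("tab",len(X), X.mean(0) if len(X) else '')
E
```

```text
25.75 [0.5648 0.0291 0.3171] 77.52570105887776 0.05104475815352229 [ 1.2092  1.085  -0.1458] [-0.0782  0.3112  0.0708  1.3303 -0.0013  1.7104]
174
[ 0.4748 -0.2205  0.16  ] [ 0.4503 -0.2388  0.1561] [ 0.4955 -0.2016  0.163 ]
tab 85 [ 0.5756 -0.1856  0.1531]
```

Request:
servo_tool([
  [[-1.2,3.8,0],5,0.2],
  [[-2.4,7.6,0],10,0.2],
  [[-3.6,11.4,0],15,0.2],
  [[-4.8,15.2,0],20,0.2],
  [[-6,19,0],25,0.2],
  [[-7.2,23,-1],29,0.2],
  [[-8.4,27,-3],29,0.2],
  [[-9.6,31,-6],29,0.2],
  [[-10.8,34.5,-8.5],29,0.2],
  [[-11.3,37,-11],29,0.2],
  [[-11.4,37.2,-12],29,0.2],
  [[-11.4,37.2,-12],29,0.2],
])

```text
t: 26.9
position: [0.4497, 0.4003, 0.1919]
tool_rot: [[-0.281, 0.96, -0.006], [0.96, 0.281, -0.005], [-0.003, -0.007, -1.0]]
force: [0.7, -0.9, 0.3]
opening: 0.0685
```

```bash
python3 - <<'E'
from w import *
X=P[(abs(P[...,0]-.45)<.06)&(abs(P[...,1]-.402)<.06)&(P[...,2]>.085)&(P[...,2]<.102)]; print(len(X),cv2.minEnclosingCircle(X[:,:2].astype(np.float32)),X[:,2].max())
E
```

```text
26.9 [0.4497 0.4003 0.1919] 106.33246721125352 0.06849472960489271 [ 0.6714 -0.8775  0.2623] [ 0.605   0.4372 -0.0598  1.0812 -0.0005  1.8908]
1131 ((0.45083364844322205, 0.4025781452655792), 0.016609694808721542) 0.09909560900234549
```

Request:
servo_tool([
  [[0,0,-3],0,0.2],
  [[0,0,-6],0,0.2],
  [[0,0,-9],0,0.2],
  [[0,0,-12],0,0.2],
  [[0,0,-14.5],0,0.2],
  [[0,0,-15.8],0,0.2],
  [[0,0,-16.3],0,0.2],
  [[0,0,-16.3],0,0.2],
  [[0,0,-16.3],0,0.2],
])

```text
t: 27.7
position: [0.4539, 0.4001, 0.0354]
tool_rot: [[-0.278, 0.961, 0.002], [0.961, 0.278, 0.001], [0.0, 0.002, -1.0]]
force: [0.7, -0.2, 0.3]
opening: 0.0683
```

Request:
servo_tool([
  [[0,0,0],0,1],
  [[0,0,0],0,1],
  [[0,0,0],0,1],
  [[0,0,0],0,1],
  [[0,0,0],0,1],
  [[0,0,0],0,1],
  [[0,0,0],0,1],
  [[0,0,0],0,1],
], squeeze=60)

```text
t: 28.37
position: [0.4526, 0.4008, 0.0354]
tool_rot: [[-0.28, 0.96, 0.002], [0.96, 0.28, 0.001], [0.0, 0.002, -1.0]]
force: [-0.5, -1.3, 6.2]
opening: 0.0318
```

Request:
servo_tool([
  [[0,0,0.5],0,1],
  [[0,0,1.5],0,1],
  [[0,0,4],0,1],
  [[0,0,7],0,1],
  [[0,0,10],0,1],
  [[0,0,13],0,1],
  [[0,0,15.5],0,1],
  [[0,0,17],0,1],
  [[0.5,-2.5,17],0,1],
  [[1.2,-5.5,17],0,1],
  [[1.8,-8.5,17],0,1],
  [[2.4,-11.5,17],0,1],
], squeeze=80)

```text
t: 29.37
position: [0.4755, 0.2842, 0.2043]
tool_rot: [[-0.281, 0.96, -0.0], [0.96, 0.281, -0.0], [-0.0, -0.0, -1.0]]
force: [0.4, -0.4, -4.6]
opening: 0.0315
```

Request:
servo_tool([
  [[0.6,-3,0],0,1],
  [[1.2,-6,0],0,1],
  [[1.9,-9,0],0,1],
  [[2.4,-11.5,0],0,1],
  [[2.8,-13,0],0,1],
  [[2.8,-13.3,0],0,1],
  [[2.8,-13.3,0],0,1],
  [[2.8,-13.3,0],0,1],
  [[2.8,-13.3,0],0,1],
])

```text
t: 30.12
position: [0.5036, 0.1533, 0.204]
tool_rot: [[-0.281, 0.96, -0.0], [0.96, 0.281, 0.0], [0.001, -0.0, -1.0]]
force: [-0.2, 1.1, -3.2]
opening: 0.0312
```

```bash
python3 - <<'E'
from w import *
print(o["ft_torque"]); p=np.array(o["position"])
z=p[2]-.0354+.009; print("exp flange top",z)
k=(np.hypot(P[...,0]-p[0],P[...,1]-p[1])<.11)&(abs(P[...,2]-z)<.008); X=P[k]
print(len(X),cv2.minEnclosingCircle(X[:,:2].astype(np.float32)))
(c,r)=cv2.minEnclosingCircle(X[:,:2].astype(np.float32)); c=np.array(c)
rr=np.hypot(X[:,0]-c[0],X[:,1]-c[1]); X=X[(rr>.083)&(rr<.091)]
A=np.c_[X[:,:2]-c,np.ones(len(X))]; print(len(X),np.linalg.lstsq(A,X[:,2],rcond=None)[0])
k=(P[...,2]>.106)&(P[...,2]<.116)&(np.hypot(P[...,0]-.505,P[...,1]-.1525)<.1); X=P[k]; print("rim",len(X),cv2.minEnclosingCircle(X[:,:2].astype(np.float32)) if len(X) else '')
E
```

```text
30.1167 [0.5036 0.1533 0.204 ] 106.31572739441783 0.031236204134043048 [-0.2373  1.0793 -3.2103] [ 0.155   0.2834 -0.2552  1.0324  0.0005  1.441 ]
[-0.0041  0.0227  0.0017]
exp flange top 0.17758258748498063
6566 ((0.503318727016449, 0.1560392528772354), 0.09187664836645126)
5616 [ 0.     -0.0021  0.1767]
rim 0
```

Request:
servo_tool([
  [[0.1,-0.2,-1],0,1],
  [[0.2,-0.3,-2.5],0,1],
  [[0.2,-0.3,-4],0,1],
  [[0.2,-0.3,-4.8],0,1],
  [[0.2,-0.3,-5.1],0,1],
  [[0.2,-0.3,-5.1],0,1],
  [[0.2,-0.3,-5.1],0,1],
  [[0.2,-0.3,-5.1],0,1],
])

```text
t: 30.83
position: [0.5066, 0.1496, 0.1536]
tool_rot: [[-0.28, 0.96, 0.001], [0.96, 0.28, 0.0], [-0.0, 0.001, -1.0]]
force: [-0.4, 0.0, -3.0]
opening: 0.0316
```

```bash
python3 - <<'E'
from w import *
p=np.array(o["position"])
z=p[2]-.0354+.009
k=(np.hypot(P[...,0]-p[0],P[...,1]-p[1])<.11)&(abs(P[...,2]-z)<.005); X=P[k]
print(z,len(X),X[:,2].mean(),cv2.minEnclosingCircle(X[:,:2].astype(np.float32)))
E
```

```text
30.8333 [0.5066 0.1496 0.1536] 106.25967218552728 0.0315912244350886 [-0.357  0.023 -2.984] [ 0.1474  0.3262 -0.3313  0.9119 -0.      1.4344]
0.12720568446753155 6571 0.12614541272064078 ((0.5062593221664429, 0.15213564038276672), 0.09180755168199539)
```

Request:
servo_tool([
  [[-0.1,0,-0.2],0,1],
  [[-0.1,0,-0.35],0,1],
  [[-0.1,0,-0.45],0,1],
  [[-0.1,0,-0.55],0,1],
  [[-0.1,0,-0.55],0,1],
  [[-0.1,0,-0.55],0,1],
])

```text
t: 31.38
position: [0.505, 0.1493, 0.1475]
tool_rot: [[-0.28, 0.96, 0.0], [0.96, 0.28, -0.0], [-0.0, 0.0, -1.0]]
force: [-0.9, -0.7, -1.8]
opening: 0.0315
```

Request:
servo_tool([
  [[0,0,-0.05],0,1],
  [[0,0,-0.1],0,1],
  [[0,0,-0.15],0,1],
  [[0,0,-0.15],0,1],
])

```text
t: 31.72
position: [0.505, 0.1494, 0.1474]
tool_rot: [[-0.28, 0.96, 0.001], [0.96, 0.28, -0.0], [-0.0, 0.001, -1.0]]
force: [-5.0, -1.4, 10.2]
opening: 0.0312
```

Request:
servo_tool([
  [[0,0,0.1],0,1],
  [[0,0,0.1],0,0.2],
  [[0,0,0.1],0,0.2],
  [[0,0,0.1],0,0.2],
  [[0,0,0.1],0,0.2],
  [[0,0,0.1],0,0.2],
  [[0,0,0.1],0,0.2],
  [[0,0,3],0,0.2],
  [[0,0,7],0,0.2],
  [[0,0,11],0,0.2],
  [[0,0,15],0,0.2],
  [[0,0,16],0,0.2],
])

```text
t: 32.72
position: [0.5076, 0.1498, 0.3125]
tool_rot: [[-0.28, 0.96, 0.01], [0.96, 0.28, 0.001], [-0.001, 0.01, -1.0]]
force: [0.1, 0.6, 1.8]
opening: 0.0685
```

Request:
servo_tool([
  [[0,4,2],0,0.2],
  [[0,8,2],0,0.2],
  [[0,12,2],0,0.2],
  [[0,15,2],0,0.2],
  [[0,15,2],0,0.2],
  [[0,15,2],0,0.2],
])

```text
t: 33.22
position: [0.5045, 0.3007, 0.325]
tool_rot: [[-0.283, 0.959, -0.001], [0.959, 0.283, -0.001], [-0.0, -0.001, -1.0]]
force: [0.0, -0.7, -0.5]
opening: 0.0683
```

```bash
python3 - <<'E'
from w import *
X=P[(np.hypot(P[...,0]-.505,P[...,1]-.1525)<.11)&(P[...,2]>.105)&(P[...,2]<.126)]; print("lid flange w",len(X),np.median(X[:,2]) if len(X) else '')
ims=[]
for c in ["top","side"]:
    i2,d2=robot.read_camera(c); P2=cloud(c,d2); ims.append(i2)
    X=P2[(np.hypot(P2[...,0]-.505,P2[...,1]-.15)<.06)&(P2[...,2]>.203)&(P2[...,2]<.216)]
    if len(X): print(c,"knob",X.mean(0),cv2.minEnclosingCircle(X[:,:2].astype(np.float32)))
    X=P2[(np.hypot(P2[...,0]-.505,P2[...,1]-.15)<.12)&(P2[...,2]>.110)&(P2[...,2]<.126)]
    if len(X): print("flange",cv2.minEnclosingCircle(X[:,:2].astype(np.float32)))
    for q in ["block","jar"]:
        for r in robot.regions_of(c,q)[:1]: print(q,np.median(P2[r["mask"]&(d2>0)],0))
    X=P2[(P2[...,2]>.156)&(P2[...,2]<.168)&(np.hypot(P2[...,0]-.475,P2[...,1]+.215)<.06)]; print("spec",len(X), X.mean(0) if len(X) else '')
save("fin.png",np.hstack([ims[0][100:350,180:500],ims[1][80:330,150:470]]))
E
```

```text
33.2167 [0.5045 0.3007 0.325 ] 106.4164872852849 0.06825518879352446 [ 0.0037 -0.716  -0.4835] [ 0.412   0.356   0.1537  1.3697 -0.0003  1.6963]
lid flange w 2540 0.11992550741359398
top knob [0.503  0.1496 0.2085] ((0.5028703212738037, 0.15025608241558075), 0.016513561829924583)
flange ((0.50270015001297, 0.1504504531621933), 0.09239692240953445)
block [ 0.4059 -0.0199  0.0129]
jar [0.7467 0.1333 0.0572]
spec 1 [ 0.471  -0.1931  0.1592]
side knob [0.5067 0.1457 0.2072] ((0.5060070157051086, 0.14734631776809692), 0.016889961436390877)
flange ((0.5070291757583618, 0.1464289277791977), 0.0926649197936058)
block [ 0.4129 -0.0259  0.0114]
jar [0.7599 0.1205 0.0443]
spec 175 [ 0.4747 -0.2205  0.16  ]
```

View pics/fin.png

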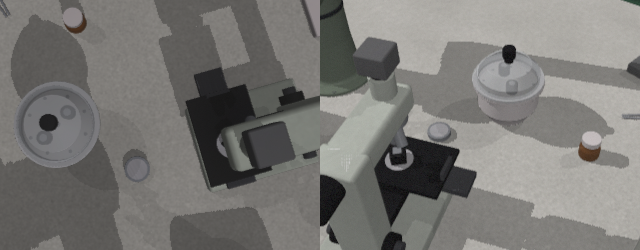

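```bash
python3 -c "
from workcell import robot
print(robot.close_job())"
```

```text
the job is handed in; nothing more can be done
None
```

I finished the job and handed it in at about 33 s of the 72 s limit. The lid is back on the desiccator, the stage is home, and the square mount is under the objective.

**Last checks**
- **Lid:** it sits flat, and both fixed cameras place it within about 1 mm of where it started.
- **Stage:** I pushed it about 145 mm until it hit the stop at about 14 N. The tab's movement in the side camera agrees with that travel.
- **Square mount:** it is upright and centred on the disc, about 107 mm from the tab centre where 106 mm is expected. The side camera shows it under the objective. The top camera cannot see it there because the optical arm hides it.
- **Jar and test block:** they are within about 2 mm of their start positions.
- **Round mounts:** they were still standing in the last picture, seen through the lid. I did not measure their positions again after taking the mount out; before that they looked unmoved.

**What disagreed or failed**
- **Fingertip position:** the real fingertips are about 30 mm behind the reported tool point. Because of this, the first lid grip held only the top of the knob, though it held. The first try at the mount closed on air just above it and moved nothing. I measured the offset in the wrist depth image and corrected for it from then on.
- **Camera offsets:** the top and side cameras disagree by about 4 mm, so I relied on the wrist camera for the close work.

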